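Snap the clip-on flow sensor onto the sample pipe

TASK

Take the smaller of the two clip-on flow sensors, snap it straight down over the long bare side of the sprung sample pipe, a few centimetres clear of the stop collar, until it sits fully home; then slide it along the pipe until it just touches the collar, without shifting the collar, and let go. Press only as hard as the clip needs, never pushing the pipe down to the bottom of its mounts, and leave everything else where it stands.

Things in the scene. Friction and masses are not known exactly. Their poses are not given: they have to be found in the camera images.
- sensor: smaller clip-on sensor, loose, about 120 g: white block on a grey clip, standing on its two sprung arms, 75 mm tall. Origin: middle of its underside (arm tips), z up; its y axis is the line the pipe will lie along (either way round). Arms hang at x = +-14.5 mm (3 mm thick, 26 mm along y) from a grey plate 34 mm across x at height 30 to 34 mm, and end in inward lips with a 15 mm gap
- sensor_block (a point): centre of the sensor's white block, the part to grip: 54 mm above the sensor's origin. The block is 26 mm across x, 30 mm along y, and reaches from 33 to 75 mm above the origin
- sensor_seat (a point): point of the sensor 8.75 mm above its origin, where the pipe's axis lies when the sensor is home (saddle on the pipe's top). The lips first touch the pipe when this point is about 12 to 13 mm above the pipe's axis; passing the widest point takes some 12 to 18 N downwards, then the force drops suddenly and the clip pulls itself nearly home; 8 N makes sure
- pipe: grey sample pipe, 20 mm in diameter, 400 mm long, level, in two forked posts at y = +-155 mm. Origin: on its axis midway between the posts, 90 to 110 mm above the bench; y axis along the pipe. The sensor slides along it with about 1 to 5 N of friction
- pipe_top (a point): top of the pipe at its middle, 10 mm above its axis. The pipe rests on spring mounts: it sinks straight down about 1 mm per 1.2 N of push (so 10 to 15 mm before the clip snaps on), has a hard bottom at 24 mm, and comes up again when let go
- collar: aluminium stop collar clamped round the pipe, 40 mm in diameter, 12 mm long along the pipe. Origin at its centre on the pipe's axis, y axis along the pipe; it stands 30 to 90 mm to the +y side of the pipe's middle, so the long bare side is its -y side. It starts to slip along the pipe if pushed with more than about 12 N. Touching, the centres of collar and sensor lie 21 mm apart along the pipe
- big_sensor: the bigger sensor of the same kind, for a wider pipe, not for this job: 95 mm tall, white block 36 by 40 mm; origin in the middle of its underside
- reagent_bottle: white plastic jar, 56 mm in diameter, 120 mm tall; origin in the middle of its underside; a bystander
- amber_bottle: amber glass bottle, 60 mm in diameter, 150 mm tall; origin in the middle of its underside; a bystander
- beaker: glass beaker, 76 mm in diameter, 100 mm tall; origin in the middle of its underside; a bystander
- pen: black pen, 10 mm thick, 140 mm long, lying on the bench; origin under its middle; a bystander
- spare_collar: loose collar, 40 mm in diameter, 12 mm thick, lying on the bench; origin in the middle of its underside; a bystander
- sample_jar: clear jar, 56 mm in diameter, 80 mm tall; origin in the middle of its underside; a bystander

How it is judged:
On the way:
1. the smaller sensor is snapped fully home on the long bare side of the pipe, at least 10 mm clear of the collar (z of sensor_seat in the frame of pipe between -0.002 and 0.002 m and x of sensor_seat in the frame of pipe between -0.003 and 0.003 m and angle between the y axis of sensor and the y axis of pipe, either way round below 0.06 rad and y of sensor in the frame of collar below -0.031 m), for 0.1 s.
At the end, for the whole second after the job is handed in: smaller sensor home on the pipe's long bare side (depth within 2 mm, 3 mm sideways, in line, upright), its end within 2.5 mm of touching the collar; collar within 5 mm of its start, pipe back up to within 4 mm; sensor at rest, let go (z of sensor_seat in the frame of pipe between -0.002 and 0.002 m and x of sensor_seat in the frame of pipe between -0.003 and 0.003 m and angle between the y axis of sensor and the y axis of pipe, either way round below 0.06 rad and angle between sensor's own z axis and vertical below 0.12 rad and y of sensor in the frame of collar between -0.0235 and -0.018 m and distance of collar from where it was at the start of the episode below 0.005 m and distance of pipe from where it was at the start of the episode below 0.004 m and linear speed of sensor below 0.01 m/s).
It fails at once if the pipe is pushed down more than 20 mm (about 24 N), to the bottom of its mounts (distance of pipe from where it was at the start of the episode above 0.02 m).
It fails at once if the bigger sensor or another bystander is moved by more than 20 mm (distance of any of big_sensor, reagent_bottle, amber_bottle, beaker, pen, spare_collar, sample_jar from where it was at the start of the episode above 0.02 m).
It also fails if it takes over 64 s, if anything falls off the work surface, if the arm or the gripper's body presses on something with over 40 N, if the wrist force passes 120 N, or if a joint passes its speed limit or range.

ROBOT

A 6-joint arm with a two-finger parallel gripper is mounted at the origin on the work surface. World frame = base frame: x ahead of the robot, y to its left, z up, the work surface at z = 0. Lengths are in m, angles in rad, forces in N, time in s.
With the tool pointing down it reaches from about 0.3 to 1 m from the base axis. Payload 5.1 kg.
Tool frame: the origin (TCP) lies at the very end of the fingers, on their centre line; the grasp point (between the pads) lies 19 mm behind it (arm.pinch_z is the distance from the TCP to the grasp point, in m); z points along the fingers, y is the line along which they close (so a half turn about z gives the same grasp; the last joint's range is limited). The gripper opens to 95 mm and grips with 3 to 60 N. Pads are 20 mm wide; open, the fingers measure 119 mm over their backs; the gripper's body (75 mm by 180 mm) begins 59 mm behind the grasp point.
Start: joints at [-1.235, 0.124, 1.65, -0, 1.367, -0.083], TCP at [0.264, -0.594, 0.215] pointing down, gripper open.
Joint ranges: [-2.61, 2.61], [-1.02, 2.33], [0.03, 2.71], [-1.35, 4.49], [0.32, 2.68], [-2.91, 2.91]. Speed limits (rad/s): [2.57, 2.57, 3.14, 3.14, 3.14, 3.14].

INTERFACE

Orientations are given as [roll, pitch, yaw] about the fixed x, y, z axes, in that order (R = Rz(yaw) Ry(pitch) Rx(roll)).
In Python, from cell import telemetry, capture, camera_info, arm gives the robot as it stands.
- The arm moves only by the tool arm_command, never from a script. Its argument "targets" is a list of rows, each an object with "jaw": the finger opening in cm, from 0 to 9.51; "xyz": the shift along the world's x, y, z in cm, a list of three; "rot": the turn, a rotation vector about the world's x, y, z in units of 6 degrees (1.0 is 6 degrees), a list of three. A call has 1 to 5 rows; each row shifts and turns the commanded pose from where the row before left it; what a row does not reach is not made up. A row lasts 1/12 s, in which the tool goes at most 41.7 mm and 7.16 degrees, less where a joint would pass 70% of its speed; a pose out of reach is approached as far as the arm can. A call is refused whole if a number of a shift passes 4.17 or a number of a turn 1, either way. A call with a gripper value outside its range is refused whole. The fingers move at their own pace and stop on an object; the grip force is fixed at half the most. Time passes only in rows, so rows that do not move let the fingers close. It gives the time, the measured TCP pose, the force, the opening and the grip force at its end, in the units of the state.
- telemetry.get_obs(): the state, without advancing time (a new reading comes with each control period).
- capture(name): name is "side" or "top"; returns the picture (480x640x3 uint8, red, green, blue); there is no depth.
- camera_info(name): a dict with "fx", "fy", "cx", "cy" (pixels), "k1" (the pictures are not rectified: a ray, as slopes to the right and down, at radius r is drawn at 1 + k1 r^2 times it, then the intrinsics apply), "view" (4x4, takes a point from world to camera coordinates). Camera axes: x right, y up, looking along -z (the intrinsics and any distortion apply to the point x, -y, -z); pixel columns grow to the right and rows downward; lengths in m; the calibration is good to about 2 mm. A picture is of the moment at which its call begins. camera_info takes no time and is no camera call.
- arm.sign_off(): hands the job in; it is judged then, once.
The state is a dict: "time": time; "q": joint angles; "joint_vel": joint speeds; "joint_torque": joint torques, N m; "position": TCP position; "tool_rot": TCP orientation; "contact_force": force on the tool from outside, world axes, zero at the start; "ft_torque": the same for the moment, N m; "finger_gap": finger opening in m; "finger_force": force on a finger pad.
Only numpy, scipy, OpenCV 4.12 (cv2) and the standard library are available. Lean on these libraries where they do the work, as an engineer would, in place of code of your own. Each camera call takes 0.05 s, during which the arm holds its last target. There are 200 camera calls.

## Working session

There is one attempt and no reset: what is moved stays moved. The work goes in short steps, Python scripts to look and compute and a tool call to move; the robot and the scene stay as the last step left them, time stands still between calls to the robot, and variables do not carry over. Pictures are saved under pics/ and viewed, at most 10 in all, crops included, and the job is handed in when it is done.

Besides the shell and the picture viewer there is one more tool, called as a command line: name --argument value ..., lists and objects as JSON in quotes. arm_command: Moves the arm, as the interface text tells. Its arguments: {"type":"object","properties":{"targets":{"type":"array"}},"required":["targets"]}

```bash
mkdir -p pics; ls; python3 - <<'E'
from cell import telemetry, capture, camera_info, arm
import cv2
for n in("side","top"):
    cv2.imwrite(f"pics/{n}0.png",capture(n)[:,:,::-1]); print(n,camera_info(n))
print(telemetry.get_obs())
E
```

```text
pics
side {'fx': 447.7167096952301, 'fy': 447.7167096952301, 'cx': 320.2178716840174, 'cy': 231.15187677778545, 'k1': -0.09178023849776315, 'view': array([[-0.84924186, -0.52796071, -0.00676432,  0.423433  ],
       [ 0.32565816, -0.53382987,  0.78036686, -0.2484973 ],
       [-0.41561403,  0.66051734,  0.62528539, -0.78287798],
       [ 0.        ,  0.        ,  0.        ,  1.        ]])}
top {'fx': 609.3531731085899, 'fy': 609.3531731085899, 'cx': 325.09175953579444, 'cy': 237.81289681301038, 'k1': 0.03927509666424412, 'view': array([[ 0.01604313, -0.99986643,  0.00312021, -0.01825674],
       [ 0.99712621,  0.01623008,  0.0739993 , -0.50978859],
       [-0.07404006,  0.00192406,  0.99725341, -1.32553638],
       [ 0.        ,  0.        ,  0.        ,  1.        ]])}
{'time': 0.1, 'q': array([-1.23459660e+00,  1.24445072e-01,  1.65155907e+00,  1.01673985e-05,
        1.36749102e+00, -8.25849860e-02]), 'joint_vel': array([-0.00057867, -0.00139464, -0.00219114, -0.00021097, -0.00092405,
       -0.00052946]), 'joint_torque': array([ 6.62445545e-04, -4.18878686e+01, -3.61098468e+01,  7.77694001e-02,
        4.61305934e-02, -6.23623828e-05]), 'position': array([ 0.26411265, -0.59327761,  0.21349382]), 'tool_rot': array([-3.13969745e+00, -1.66860380e-04,  4.18782489e-01]), 'contact_force': array([-1.03657048, -0.1883566 ,  0.2225715 ]), 'ft_torque': array([ 0.00479339,  0.01760602, -0.02046437]), 'finger_force': 0.0, 'finger_gap': 0.09492320060148082}
```

View pics/side0.png

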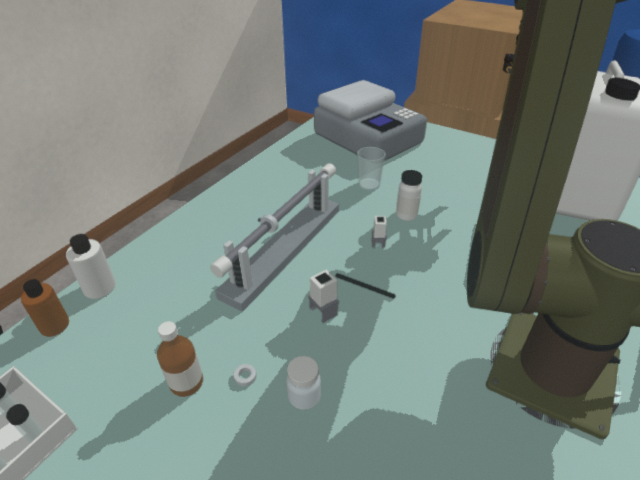

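View pics/top0.png

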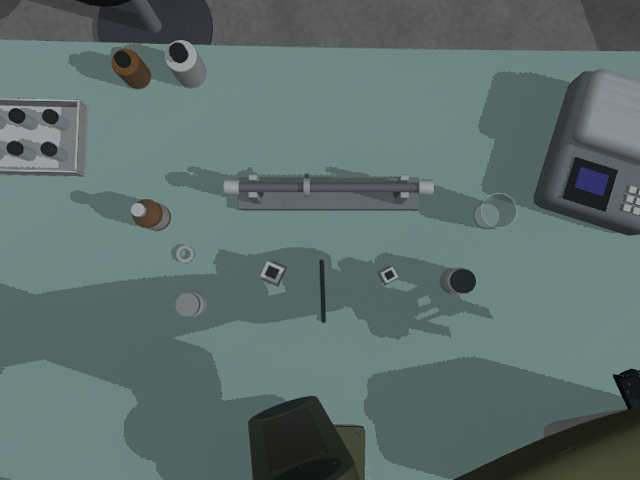

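The side view shows the small sensor at about (380,230), the collar at (269,222) and the pipe running from (222,265) to (330,170). In the top view the small sensor is at about (389,275), the collar at (306,186), and the pipe runs along row 187 from column 225 to 433. I'll enlarge these areas next.

```bash
cat > h.py <<'E'
import numpy as np, cv2
from cell import telemetry, capture, camera_info, arm
def ray(n,u,v):
    c=camera_info(n); d=np.array([(u-c['cx'])/c['fx'],(v-c['cy'])/c['fy']]); s=d.copy()
    for _ in range(20): s=d/(1+c['k1']*(s@s))
    R=c['view'][:3,:3]; t=c['view'][:3,3]
    w=R.T@np.array([s[0],-s[1],-1]); return -R.T@t, w/np.linalg.norm(w)
def onz(n,u,v,z):
    o,w=ray(n,u,v); return o+w*(z-o[2])/w[2]
def px(n,p):
    c=camera_info(n); q=c['view'][:3,:3]@np.array(p)+c['view'][:3,3]
    s=np.array([q[0],-q[1]])/-q[2]; s=s*(1+c['k1']*(s@s)); return np.array([c['fx']*s[0]+c['cx'],c['fy']*s[1]+c['cy']])
def tri(a,b):
    (o1,w1),(o2,w2)=ray('top',*a),ray('side',*b)
    k=np.linalg.lstsq(np.c_[w1,-w2],o2-o1,rcond=None)[0]
    p,q=o1+k[0]*w1,o2+k[1]*w2; return (p+q)/2,np.linalg.norm(p-q)
def crop(im,u,v,w,h,k): return cv2.resize(im[v:v+h,u:u+w],None,fx=k,fy=k,interpolation=cv2.INTER_NEAREST)
E
python3 - <<'E'
from h import *
t=cv2.imread('pics/top0.png');s=cv2.imread('pics/side0.png')
a=np.hstack([crop(t,369,257,40,36,10),crop(s,360,210,40,36,10)])
b=crop(t,220,165,220,54,3.6363636); b=cv2.resize(b,(800,196))
cv2.imwrite('pics/c1.png',np.vstack([a,b]))
print(onz('top',389,275,.075),onz('top',306,187,.1),tri((389,275),(380,220)))
print(onz('top',225,187,.1),onz('top',433,187,.1))
E
```

```text
[ 0.42959425 -0.14561414  0.075     ] [0.60957054 0.03164479 0.1       ] (array([ 0.42948306, -0.14604011,  0.07170576]), np.float64(0.00035085094594924763))
[0.60667394 0.20020343 0.1       ] [ 0.61382069 -0.23299301  0.1       ]
```

View pics/c1.png

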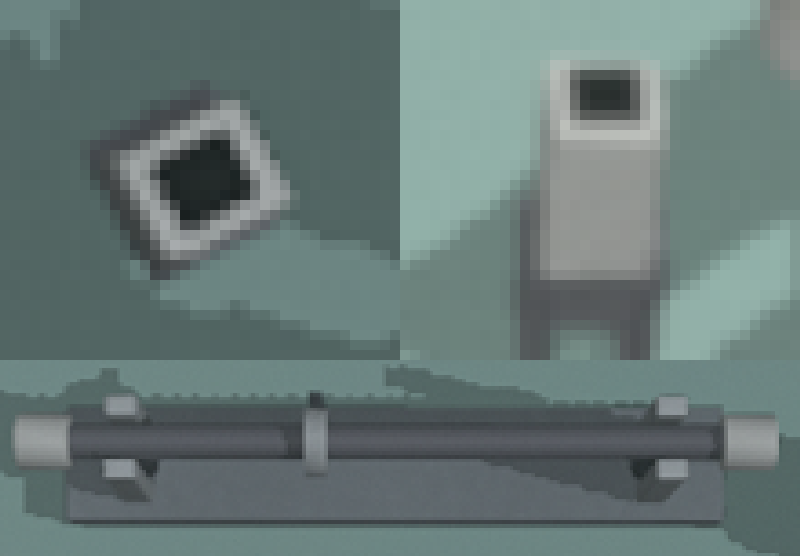

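The crop shows the block's top-face corners in the top view at about (393,267), (398,276), (385.5,283.5) and (380,272). The two arms are seen face-on in the side view, so the sensor's x axis is about (-0.87,-0.48) and its yaw is about 27°. The collar is at top-view columns 303–309. Next I'll measure precisely.

```bash
python3 - <<'E'
from h import *
t=cv2.imread('pics/top0.png',0);s=cv2.imread('pics/side0.png',0)
m=np.zeros_like(t); m[262:288,376:404]=(t[262:288,376:404]>125)
cs,_=cv2.findContours(m,cv2.RETR_EXTERNAL,cv2.CHAIN_APPROX_NONE); c=max(cs,key=cv2.contourArea)
r=cv2.minAreaRect(c); P=np.array([onz('top',*p,.075) for p in cv2.boxPoints(r)])
print(r,P.mean(0),[(np.linalg.norm(d),np.degrees(np.arctan2(d[1],d[0]))) for d in (P[1]-P[0],P[2]-P[1])])
for c in(280,340,380): print('top col',c,t[172:205,c])
print('row187',t[187,296:316],t[180,296:316],t[194,296:316])
print('cap ends',t[187,218:245],t[187,412:440])
for r_ in(200,240): print('side row',r_,s[r_,235:325])
print('bottom', px('side',[.43,-.146,.054]))
E
```

```text
((389.0000305175781, 274.5000305175781), (11.62755298614502, 13.86362075805664), 63.43495178222656) [ 0.43065459 -0.14560554  0.075     ] [(np.float64(0.029269815763742244), np.float64(-62.60217870851126)), (np.float64(0.024347560541848813), np.float64(-152.90300963205385))]
top col 280 [127 127 129 107  99  83  77  78  77  77  69  73  82  85  90  91  88  81
  74  62  92 102 100 100 100  99 101 100 102 103 102 100 102]
top col 340 [ 97  99  96  99  98  91  82  79  78  80  69  72  82  86  89  93  86  80
  74  63  93 102 101 100 100  99 101 100 102 100 100 101 102]
top col 380 [126 124 126 128 104  90  81  79  80  80  72  74  81  85  90  92  87  81
  76  66  75  81  78  77  79  79  79  77  88 100 101 101 102]
row187 [ 92  91  81  72  72  73  70 108 143 140 140 139 144 125  89  90  91  92
  92  91] [ 78  76  76  76  77  78  75  96 119 119 116 117 123 110  75  79  80  80
  79  79] [101 101 100 100 101 100 100 101 101 105 107 108 111 107 101 101 100 100
 100 100]
cap ends [ 98 100  98  98  97 117 145 155 154 155 156 157 157 158 158 160 158 159
 159 155 120  89  91  91  91  90  92] [ 92  9
[... 200 characters left out ...]
66 165 164 166 165 165 167 166 166 165 164 165 165 164 163 164 165
 164 166 164 165 166 164 166 166 165 164 166 166 166 164 165 165 159 143
 122 117 119 121 125 123 117 109 101  95  89  89 109 140 161 164 165 164
 164 158 142 132 131 121  99  74  60  59  55  56  55  70 105 129 132 129]
side row 240 [164 163 164 166 167 164 162 149 126 114 114 118 120 120 120 117 110 105
  99  92  86  86 106 141 162 167 164 161 147 127 123 122 121 113 102  99
  99  99  98 100 100 104 117 128 130 131 130 130 132 131 129 128 132 131
 131 132 133 132 131 131 130 131 132 131 132 129 131 123 109  94  93  91
  91  91  94 112 142 159 164 165 166 164 166 165 166 166 165 166 163 164]
bottom [379.12269317 226.08311689]
```

```bash
python3 - <<'E'
from h import *
s=cv2.imread('pics/side0.png')
cv2.imwrite('pics/c2.png',crop(s,210,155,130,130,4.6) if 0 else cv2.resize(s[155:280,210:340],(624,600),interpolation=cv2.INTER_CUBIC))
E
```

```text
(no output)
```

View pics/c2.png

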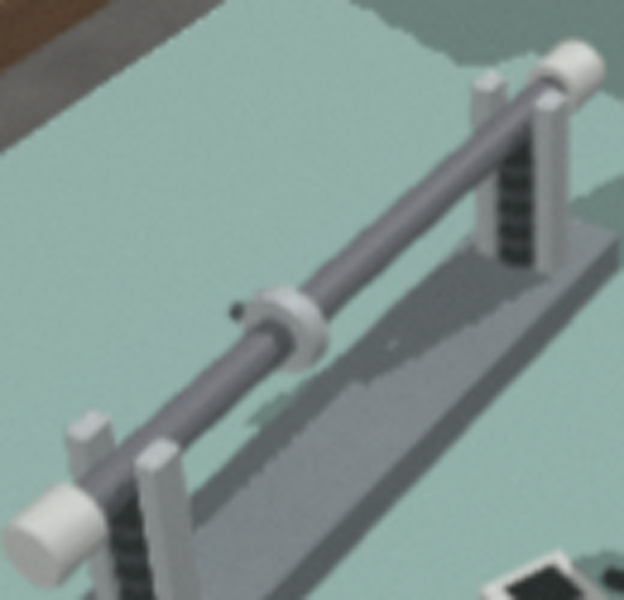

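The side crop shows the bare pipe on both sides of the collar, with clean edges at side rows 200 and 240. The collar is at about (269,223).

```bash
python3 - <<'E'
from h import *
o,a=ray('top',280,186.5);_,b=ray('top',400,186.5); n=np.cross(a,b)
Q=[]
for u,v in((294.8,200),(250.15,240)):
    p,w=ray('side',u,v); Q.append(p+w*(n@(o-p))/(n@w)); print(Q[-1])
z=(Q[0][2]+Q[1][2])/2; print(z)
for u in(303,306.15,309.3): print('collar',onz('top',u,186.5,z+.02))
print('cap ends',onz('top',223,186.5,z),onz('top',433.6,186.5,z))
for u in(290,325,360):print(onz('top',u,186.5,z))
E
```

```text
[ 0.61167211 -0.07339154  0.10403168]
[0.60899751 0.09161793 0.10385456]
0.10394312064555306
collar [0.60671456 0.03705507 0.12394312]
collar [0.60682256 0.03061408 0.12394312]
collar [0.60693034 0.02417264 0.12394312]
cap ends [0.60703295 0.20372115 0.10394312] [ 0.61425082 -0.23352657  0.10394312]
[0.60943546 0.06478128 0.10394312]
[ 0.61065257 -0.00794595  0.10394312]
[ 0.61184226 -0.08070008  0.10394312]
```

arm_command --targets '[{"jaw": 9.5, "xyz": [1.4, 3.7, 0], "rot": [0, 0, 1]}, {"jaw": 9.5, "xyz": [1.4, 3.7, 0], "rot": [0, 0, 1]}, {"jaw": 9.5, "xyz": [1.4, 3.7, 0], "rot": [0, 0, 1]}, {"jaw": 9.5, "xyz": [1.4, 3.7, 0], "rot": [0, 0, 1]}, {"jaw": 9.5, "xyz": [1.4, 3.7, 0], "rot": [0, 0, 1]}]'

```text
time: 0.52
position: [0.3343, -0.4069, 0.2139]
tool_rot: [-3.141, -0.001, 0.947]
contact_force: [1.1, -0.5, 0.5]
finger_gap: 0.0949
finger_force: 0.0
```

arm_command --targets '[{"jaw": 9.5, "xyz": [0.96, 2.61, 0], "rot": [0, 0, 1]}, {"jaw": 9.5, "xyz": [0.96, 2.61, 0], "rot": [0, 0, 1]}, {"jaw": 9.5, "xyz": [0.96, 2.61, 0], "rot": [0, 0, 1]}, {"jaw": 9.5, "xyz": [0.96, 2.61, 0], "rot": [0, 0, 1]}, {"jaw": 9.5, "xyz": [0.96, 2.61, 0], "rot": [0, 0, 1]}]'

```text
time: 0.93
position: [0.3823, -0.2768, 0.2142]
tool_rot: [-3.141, -0.0, 1.471]
contact_force: [1.2, -1.0, 0.4]
finger_gap: 0.0951
finger_force: 0.0
```

arm_command --targets '[{"jaw": 9.5, "xyz": [0.96, 2.61, 0], "rot": [0, 0, 1]}, {"jaw": 9.5, "xyz": [0.96, 2.61, 0], "rot": [0, 0, 1]}, {"jaw": 9.5, "xyz": [0.96, 2.61, -1], "rot": [0, 0, 1]}, {"jaw": 9.5, "xyz": [0.96, 2.61, -2], "rot": [0, 0, 1]}, {"jaw": 9.5, "xyz": [0.96, 2.61, -2], "rot": [0, 0, 1]}]'

```text
time: 1.35
position: [0.431, -0.1467, 0.1648]
tool_rot: [3.14, 0.002, 1.995]
contact_force: [-0.3, -0.3, -0.1]
finger_gap: 0.0948
finger_force: 0.0
```

arm_command --targets '[{"jaw": 6, "xyz": [0, 0, -2], "rot": [0, 0, 0.5]}, {"jaw": 6, "xyz": [0, 0, -1], "rot": [0, 0, 0]}, {"jaw": 6, "xyz": [0, 0, 0], "rot": [0, 0, 0]}]'

```text
time: 1.6
position: [0.4283, -0.1467, 0.1315]
tool_rot: [-3.138, -0.005, 2.041]
contact_force: [-0.1, 0.9, -0.1]
finger_gap: 0.0803
finger_force: 0.0
```

arm_command --targets '[{"jaw": 5, "xyz": [0.1, 0.1, -2], "rot": [0, 0, 0.05]}, {"jaw": 5, "xyz": [0, 0, -2], "rot": [0, 0, 0]}, {"jaw": 5, "xyz": [0, 0, 0], "rot": [0, 0, 0]}, {"jaw": 5, "xyz": [0, 0, 0], "rot": [0, 0, 0]}]'

```text
time: 1.93
position: [0.4308, -0.1474, 0.0948]
tool_rot: [-3.141, -0.001, 2.045]
contact_force: [-0.2, -1.8, -0.3]
finger_gap: 0.054
finger_force: 0.0
```

```bash
python3 - <<'E'
from h import *
a=capture('top');b=capture('side')
o=telemetry.get_obs(); print(o['position'],o['tool_rot'],o['finger_gap'],o['joint_vel'].round(3))
im=np.hstack([crop(a,360,235,66,75,6),crop(b,350,190,66,75,6)])
cv2.imwrite('pics/g1.png',im[:,:,::-1])
E
```

```text
[ 0.43215005 -0.14781684  0.09638246] [3.14021826e+00 1.87193103e-03 2.04559939e+00] 0.05126425404389229 [ 0.005 -0.008 -0.005  0.002 -0.004 -0.003]
```

View pics/g1.png

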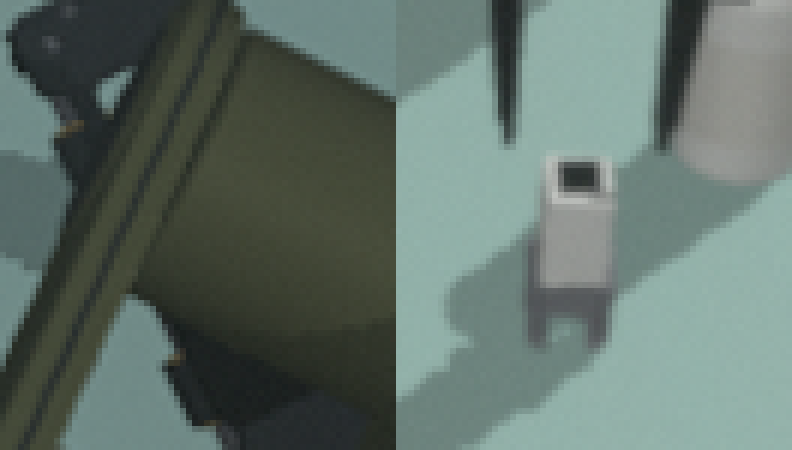

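The fingers straddle the block evenly in the side view: tips at about (369,214) and (395,215), block top at (380,220). I'll go down and grip.

arm_command --targets '[{"jaw": 5, "xyz": [-0.05, 0.15, -1.5], "rot": [0, 0, 0]}, {"jaw": 5, "xyz": [0, 0, -1.5], "rot": [0, 0, 0]}, {"jaw": 5, "xyz": [0, 0, -1.5], "rot": [0, 0, 0]}, {"jaw": 5, "xyz": [0, 0, -1.0], "rot": [0, 0, 0]}, {"jaw": 5, "xyz": [0, 0, 0], "rot": [0, 0, 0]}]'

```text
time: 2.45
position: [0.43, -0.1452, 0.0387]
tool_rot: [-3.14, -0.002, 2.047]
contact_force: [0.4, -0.0, -0.3]
finger_gap: 0.0502
finger_force: 0.0
```

arm_command --targets '[{"jaw": 3, "xyz": [0, 0, 0], "rot": [0, 0, 0]}, {"jaw": 2, "xyz": [0, 0, 0], "rot": [0, 0, 0]}, {"jaw": 1, "xyz": [0, 0, 0], "rot": [0, 0, 0]}, {"jaw": 0, "xyz": [0, 0, 0], "rot": [0, 0, 0]}, {"jaw": 0, "xyz": [0, 0, 0], "rot": [0, 0, 0]}]'

```text
time: 2.87
position: [0.4315, -0.1456, 0.0406]
tool_rot: [3.141, 0.001, 2.047]
contact_force: [-0.4, -1.0, 2.6]
finger_gap: 0.0257
finger_force: 30.0
```

arm_command --targets '[{"jaw": 0, "xyz": [0, 0, 0], "rot": [0, 0, 0]}, {"jaw": 0, "xyz": [0, 0, 0], "rot": [0, 0, 0]}]'

```text
time: 3.03
position: [0.4315, -0.1456, 0.0405]
tool_rot: [3.141, 0.001, 2.047]
contact_force: [0.3, 1.3, 4.5]
finger_gap: 0.0259
finger_force: 30.0
```

arm_command --targets '[{"jaw": 0, "xyz": [0, 0, 2], "rot": [0, 0, 0]}, {"jaw": 0, "xyz": [0, 0, 3], "rot": [0, 0, 0]}, {"jaw": 0, "xyz": [0, 0, 3], "rot": [0, 0, 0]}, {"jaw": 0, "xyz": [0, 0, 3], "rot": [0, 0, 0]}, {"jaw": 0, "xyz": [0, 0, 3], "rot": [0, 0, 0]}]'

```text
time: 3.45
position: [0.4301, -0.145, 0.1803]
tool_rot: [-3.141, -0.001, 2.047]
contact_force: [0.2, -0.4, -1.7]
finger_gap: 0.0256
finger_force: 30.0
```

arm_command --targets '[{"jaw": 0, "xyz": [2, 1.2, 1], "rot": [0, 0, -0.5]}, {"jaw": 0, "xyz": [2, 1.2, 0], "rot": [0, 0, -0.5]}, {"jaw": 0, "xyz": [2, 1.2, 0], "rot": [0, 0, -0.5]}, {"jaw": 0, "xyz": [2, 1.2, 0], "rot": [0, 0, -0.5]}, {"jaw": 0, "xyz": [2, 1.2, 0], "rot": [0, 0, -0.5]}]'

```text
time: 3.87
position: [0.5313, -0.0845, 0.189]
tool_rot: [-3.141, -0.0, 1.783]
contact_force: [0.6, -0.3, -1.3]
finger_gap: 0.0257
finger_force: 30.0
```

arm_command --targets '[{"jaw": 0, "xyz": [2, 1.5, 0], "rot": [0, 0, -0.5]}, {"jaw": 0, "xyz": [2, 1.5, 0], "rot": [0, 0, -0.5]}, {"jaw": 0, "xyz": [2, 1.5, 0], "rot": [0, 0, -0.5]}, {"jaw": 0, "xyz": [1.95, 1.5, 0], "rot": [0, 0, -0.4]}, {"jaw": 0, "xyz": [0, 0, 0], "rot": [0, 0, 0]}]'

```text
time: 4.28
position: [0.6122, -0.023, 0.1886]
tool_rot: [-3.141, -0.001, 1.588]
contact_force: [-1.2, -0.5, -0.4]
finger_gap: 0.0255
finger_force: 30.0
```

arm_command --targets '[{"jaw": 0, "xyz": [0, 0, 0], "rot": [0, 0, 0]}, {"jaw": 0, "xyz": [0, 0, 0], "rot": [0, 0, 0]}]'

```text
time: 4.45
position: [0.6095, -0.0255, 0.1887]
tool_rot: [-3.14, 0.0, 1.587]
contact_force: [-0.2, 0.2, -0.8]
finger_gap: 0.0258
finger_force: 30.0
```

```bash
python3 - <<'E'
from h import *
P=[]
for i in range(3):
    a=capture('top');b=capture('side');o=telemetry.get_obs(); P.append(np.r_[o['position'],o['tool_rot'][2],o['contact_force']])
print(np.array(P).round(4)); p=np.mean(P,0)[:3]
s0=p-[0,0,.0405]
print(px('side',s0+[0,0,.075]),px('side',s0),px('side',[s0[0],s0[1],.104]))
cv2.imwrite('pics/s2.png',b[:,:,::-1]);cv2.imwrite('pics/t2.png',a[:,:,::-1])
im=np.hstack([cv2.resize(b[130:280,200:340],None,fx=4,fy=4)])[:,:,::-1]
cv2.imwrite('pics/p2.png',im)
E
```

```text
[[ 0.6095 -0.0259  0.1893  1.586  -0.6171 -0.4646 -1.0573]
 [ 0.6097 -0.0259  0.1896  1.5856 -0.3196  0.0584 -0.853 ]
 [ 0.6099 -0.0258  0.1898  1.5857  0.5589  0.5575 -0.0557]]
[280.04113906 163.33834155] [282.18009406 193.80567247] [283.38461903 210.77387941]
```

View pics/p2.png

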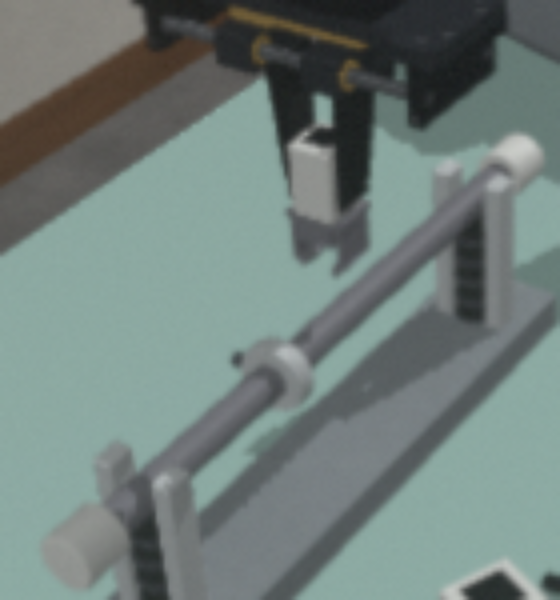

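The sensor is held upright, arms astride the pipe line, arm tips at about side pixel (279,196), clear of the collar. I'll lower it close to the pipe and check the sideways fit.

arm_command --targets '[{"jaw": 0, "xyz": [0.1, 0, -1], "rot": [0, 0, 0]}, {"jaw": 0, "xyz": [0, 0, -1], "rot": [0, 0, 0]}, {"jaw": 0, "xyz": [0, 0, -1], "rot": [0, 0, 0]}, {"jaw": 0, "xyz": [0, 0, -0.6], "rot": [0, 0, 0]}, {"jaw": 0, "xyz": [0, 0, 0], "rot": [0, 0, 0]}]'

```text
time: 5.17
position: [0.6096, -0.0253, 0.1511]
tool_rot: [-3.137, -0.0, 1.586]
contact_force: [-2.9, -0.7, 2.0]
finger_gap: 0.026
finger_force: 30.0
```

```bash
python3 - <<'E'
from h import *
P=[]
for i in range(3):
    b=capture('side');o=telemetry.get_obs(); P.append(np.r_[o['position'],o['tool_rot'][2],o['contact_force']])
print(np.array(P).round(4)); p=np.mean(P,0)[:3]
# expected pixels (crop coords) of arm-lip inner/outer corners at +y end, and pipe edges there
e=lambda q:((px('side',q)-[255,165])*10).round()
s0=p-[0,0,.0405]
for dx in(-.016,-.0075,.0075,.016): print(dx,e(s0+[dx,.013,0]))
cv2.imwrite('pics/p3.png',cv2.resize(b[165:225,255:315],None,fx=10,fy=10,interpolation=cv2.INTER_CUBIC)[:,:,::-1])
E
```

```text
[[ 0.6097 -0.0252  0.1522  1.5865 -4.7517  0.3628  0.7256]
 [ 0.6098 -0.0252  0.1528  1.5865 -3.7116 -0.3766  1.3551]
 [ 0.61   -0.0253  0.1531  1.5865 -4.7112  1.1244  0.8814]]
-0.016 [304. 481.]
-0.0075 [273. 469.]
0.0075 [217. 448.]
0.016 [185. 436.]
```

View pics/p3.png

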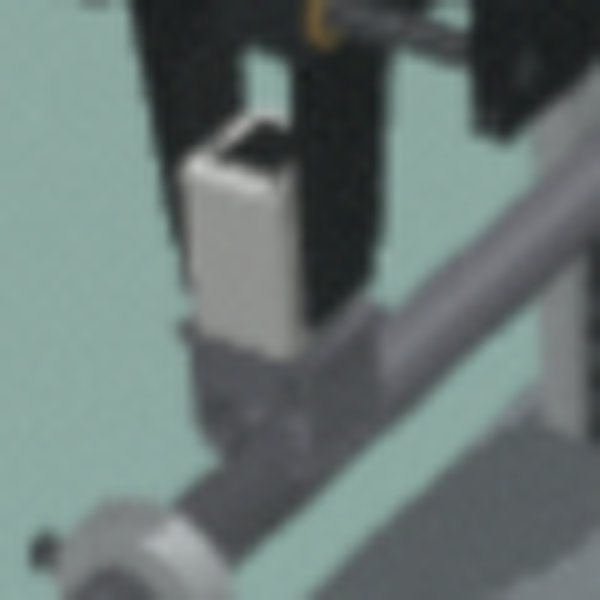

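The picture shows the clip's arms just at the pipe top: plate left corner at about crop (182,325), block top-front corner at (187,172), block bottom corners at (200,330) and (300,357). There is a steady sideways force of about -4 N in x, so I'll compare these with the predicted corners.

```bash
python3 - <<'E'
from h import *
e=lambda q:((px('side',q)-[255,165])*10).round()
R=lambda q:np.array([q[0]-.016*q[1],q[1]+.016*q[0],q[2]])
s0=np.array([.6098,-.0253,.1525-.0405])
for n,q in dict(platecornerL=(.017,.013,.034),plateR=(-.017,.013,.034),blocktopL=(.013,.015,.075),blockbotL=(.013,.015,.034),blockbotR=(-.013,.015,.034)).items(): print(n,e(s0+R(q)))
for y in(0,-.04):
  pass
o=telemetry.get_obs();print(o['contact_force'],o['ft_torque'],o['tool_rot'])
c=np.array([.6109,-.025,.104]); print('x +1mm',e(s0+[.001,0,0])-e(s0),'z',e(s0+[0,0,.001])-e(s0),'y',e(s0+[0,.001,0])-e(s0))
E
```

```text
platecornerL [171. 308.]
plateR [302. 354.]
blocktopL [167. 155.]
blockbotL [181. 318.]
blockbotR [281. 353.]
[-4.71124124  1.12444042  0.88136579] [-0.03563143  1.08901301  0.01300389] [-3.13778175e+00 -2.17460234e-04  1.58652927e+00]
x +1mm [-4. -1.] z [ 0. -3.] y [-3.  3.]
```

arm_command --targets '[{"jaw": 0, "xyz": [0, 0, 0.8], "rot": [0, 0, 0]}, {"jaw": 0, "xyz": [0, 0, 0], "rot": [0, 0, 0]}, {"jaw": 0, "xyz": [0, 0, 0], "rot": [0, 0, 0]}, {"jaw": 0, "xyz": [0, 0, 0], "rot": [0, 0, 0]}]'

```text
time: 5.65
position: [0.6122, -0.0254, 0.1626]
tool_rot: [3.139, 0.0, 1.586]
contact_force: [-0.8, 0.5, -1.8]
finger_gap: 0.0257
finger_force: 30.0
```

arm_command --targets '[{"jaw": 0, "xyz": [-0.1, 0, -0.4], "rot": [0, 0, 0]}, {"jaw": 0, "xyz": [0, 0, -0.4], "rot": [0, 0, 0]}, {"jaw": 0, "xyz": [0, 0, 0], "rot": [0, 0, 0]}, {"jaw": 0, "xyz": [0, 0, 0], "rot": [0, 0, 0]}, {"jaw": 0, "xyz": [0, 0, 0], "rot": [0, 0, 0]}]'

```text
time: 6.07
position: [0.6095, -0.0253, 0.1532]
tool_rot: [-3.139, -0.0, 1.586]
contact_force: [-3.9, -0.3, 0.6]
finger_gap: 0.0258
finger_force: 30.0
```

arm_command --targets '[{"jaw": 0, "xyz": [0, 0, 0], "rot": [0, 0, 0]}]'

```text
time: 6.15
position: [0.6096, -0.0253, 0.1532]
tool_rot: [-3.139, -0.0, 1.586]
contact_force: [-4.2, -0.1, -0.1]
finger_gap: 0.0259
finger_force: 30.0
```

arm_command --targets '[{"jaw": 0, "xyz": [-0.15, 0, 0], "rot": [0, 0, 0]}, {"jaw": 0, "xyz": [0, 0, 0], "rot": [0, 0, 0]}, {"jaw": 0, "xyz": [0, 0, 0], "rot": [0, 0, 0]}, {"jaw": 0, "xyz": [0, 0, 0], "rot": [0, 0, 0]}]'

```text
time: 6.48
position: [0.6091, -0.0253, 0.1539]
tool_rot: [3.141, 0.0, 1.586]
contact_force: [-0.0, 0.3, -0.8]
finger_gap: 0.0256
finger_force: 30.0
```

arm_command --targets '[{"jaw": 0, "xyz": [-0.15, 0, 0], "rot": [0, 0, 0]}, {"jaw": 0, "xyz": [0, 0, 0], "rot": [0, 0, 0]}, {"jaw": 0, "xyz": [0, 0, 0], "rot": [0, 0, 0]}, {"jaw": 0, "xyz": [0, 0, 0], "rot": [0, 0, 0]}]'

```text
time: 6.82
position: [0.6082, -0.0254, 0.1543]
tool_rot: [3.139, 0.0, 1.586]
contact_force: [4.0, 0.1, -0.4]
finger_gap: 0.0258
finger_force: 30.0
```

arm_command --targets '[{"jaw": 0, "xyz": [0.15, 0, 0], "rot": [0, 0, 0]}, {"jaw": 0, "xyz": [0, 0, -0.2], "rot": [0, 0, 0]}, {"jaw": 0, "xyz": [0, 0, -0.2], "rot": [0, 0, 0]}, {"jaw": 0, "xyz": [0, 0, 0], "rot": [0, 0, 0]}, {"jaw": 0, "xyz": [0, 0, 0], "rot": [0, 0, 0]}]'

```text
time: 7.23
position: [0.6091, -0.0254, 0.1502]
tool_rot: [3.141, 0.0, 1.586]
contact_force: [0.1, -0.0, 4.5]
finger_gap: 0.0259
finger_force: 30.0
```

arm_command --targets '[{"jaw": 0, "xyz": [0, 0, -0.2], "rot": [0, 0, 0]}, {"jaw": 0, "xyz": [0, 0, -0.2], "rot": [0, 0, 0]}, {"jaw": 0, "xyz": [0, 0, 0], "rot": [0, 0, 0]}, {"jaw": 0, "xyz": [0, 0, 0], "rot": [0, 0, 0]}]'

```text
time: 7.57
position: [0.6092, -0.0254, 0.1468]
tool_rot: [3.141, 0.0, 1.586]
contact_force: [-1.1, 0.6, 7.2]
finger_gap: 0.0259
finger_force: 30.0
```

arm_command --targets '[{"jaw": 0, "xyz": [0, 0, -0.2], "rot": [0, 0, 0]}, {"jaw": 0, "xyz": [0, 0, -0.2], "rot": [0, 0, 0]}, {"jaw": 0, "xyz": [0, 0, 0], "rot": [0, 0, 0]}, {"jaw": 0, "xyz": [0, 0, 0], "rot": [0, 0, 0]}]'

```text
time: 7.9
position: [0.6092, -0.0255, 0.1437]
tool_rot: [3.141, 0.0, 1.586]
contact_force: [-2.5, 0.2, 10.0]
finger_gap: 0.0261
finger_force: 30.0
```

arm_command --targets '[{"jaw": 0, "xyz": [-0.05, 0, -0.2], "rot": [0, 0, 0]}, {"jaw": 0, "xyz": [0, 0, 0], "rot": [0, 0, 0]}, {"jaw": 0, "xyz": [0, 0, 0], "rot": [0, 0, 0]}]'

```text
time: 8.15
position: [0.6092, -0.0254, 0.1423]
tool_rot: [3.139, 0.0, 1.586]
contact_force: [-2.7, -0.1, 11.5]
finger_gap: 0.026
finger_force: 30.0
```

arm_command --targets '[{"jaw": 0, "xyz": [0, 0, -0.2], "rot": [0, 0, 0]}, {"jaw": 0, "xyz": [0, 0, 0], "rot": [0, 0, 0]}, {"jaw": 0, "xyz": [0, 0, 0], "rot": [0, 0, 0]}]'

```text
time: 8.4
position: [0.6092, -0.0255, 0.1406]
tool_rot: [3.139, 0.0, 1.586]
contact_force: [-3.8, 0.2, 13.7]
finger_gap: 0.026
finger_force: 30.0
```

arm_command --targets '[{"jaw": 0, "xyz": [-0.05, 0, -0.2], "rot": [0, 0, 0]}, {"jaw": 0, "xyz": [0, 0, 0], "rot": [0, 0, 0]}, {"jaw": 0, "xyz": [0, 0, 0], "rot": [0, 0, 0]}]'

```text
time: 8.65
position: [0.6091, -0.0255, 0.1391]
tool_rot: [3.138, 0.001, 1.587]
contact_force: [-2.9, 0.4, 13.0]
finger_gap: 0.0258
finger_force: 30.0
```

```bash
python3 - <<'E'
from h import *
b=capture('side');o=telemetry.get_obs();print(o['position'],o['contact_force'],o['ft_torque'])
cv2.imwrite('pics/p4.png',cv2.resize(b[165:235,255:325],None,fx=8,fy=8,interpolation=cv2.INTER_CUBIC)[:,:,::-1])
E
```

```text
[ 0.60914597 -0.02554758  0.13907931] [-1.75942355  0.60964683 13.38700933] [ 0.04801227  0.42747507 -0.0094212 ]
```

View pics/p4.png

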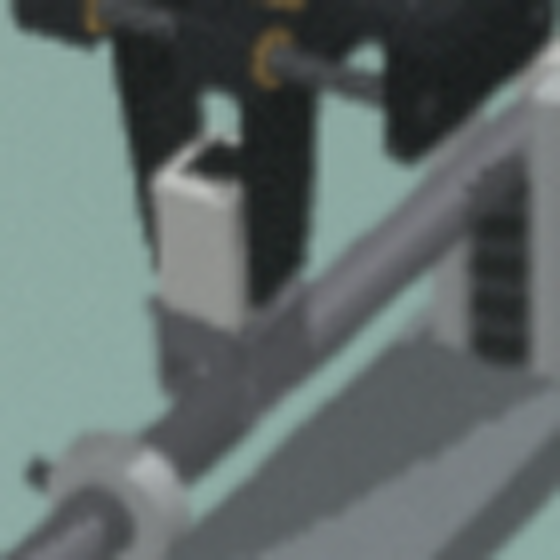

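The sensor is now riding lower on the pipe and is square to it. The force has levelled off near 13 N, which suggests the lips are close to the widest point, so I'll keep pressing in small steps.

arm_command --targets '[{"jaw": 0, "xyz": [0, 0, -0.15], "rot": [0, 0, 0]}, {"jaw": 0, "xyz": [0, 0, 0], "rot": [0, 0, 0]}, {"jaw": 0, "xyz": [0, 0, 0], "rot": [0, 0, 0]}]'

```text
time: 8.95
position: [0.6089, -0.0255, 0.1366]
tool_rot: [3.139, 0.001, 1.586]
contact_force: [1.2, -0.2, 4.6]
finger_gap: 0.0262
finger_force: 30.0
```

arm_command --targets '[{"jaw": 0, "xyz": [0, 0, -0.15], "rot": [0, 0, 0]}, {"jaw": 0, "xyz": [0, 0, 0], "rot": [0, 0, 0]}, {"jaw": 0, "xyz": [0, 0, 0], "rot": [0, 0, 0]}]'

```text
time: 9.2
position: [0.6089, -0.0255, 0.1342]
tool_rot: [3.139, 0.001, 1.586]
contact_force: [1.3, -0.5, 6.6]
finger_gap: 0.0258
finger_force: 30.0
```

arm_command --targets '[{"jaw": 0, "xyz": [0, 0, -0.2], "rot": [0, 0, 0]}, {"jaw": 0, "xyz": [0, 0, 0], "rot": [0, 0, 0]}, {"jaw": 0, "xyz": [0, 0, 0], "rot": [0, 0, 0]}]'

```text
time: 9.45
position: [0.6089, -0.0255, 0.1327]
tool_rot: [3.139, 0.001, 1.586]
contact_force: [-0.3, -0.5, 8.5]
finger_gap: 0.0259
finger_force: 30.0
```

arm_command --targets '[{"jaw": 0, "xyz": [0, 0, -0.2], "rot": [0, 0, 0]}, {"jaw": 0, "xyz": [0, 0, 0], "rot": [0, 0, 0]}, {"jaw": 0, "xyz": [0, 0, 0], "rot": [0, 0, 0]}]'

```text
time: 9.7
position: [0.609, -0.0255, 0.1311]
tool_rot: [3.139, 0.001, 1.586]
contact_force: [-0.3, 0.3, 10.1]
finger_gap: 0.0263
finger_force: 30.0
```

```bash
python3 - <<'E'
from h import *
b=capture('side');o=telemetry.get_obs();print(o['position'],o['contact_force'],o['ft_torque'])
cv2.imwrite('pics/p5.png',cv2.resize(b[175:225,260:310],None,fx=12,fy=12,interpolation=cv2.INTER_CUBIC)[:,:,::-1])
E
```

```text
[ 0.60895752 -0.02555442  0.13114507] [-0.80094528  0.90365141  9.92148323] [ 0.01769138  0.09277223 -0.00733779]
```

View pics/p5.png

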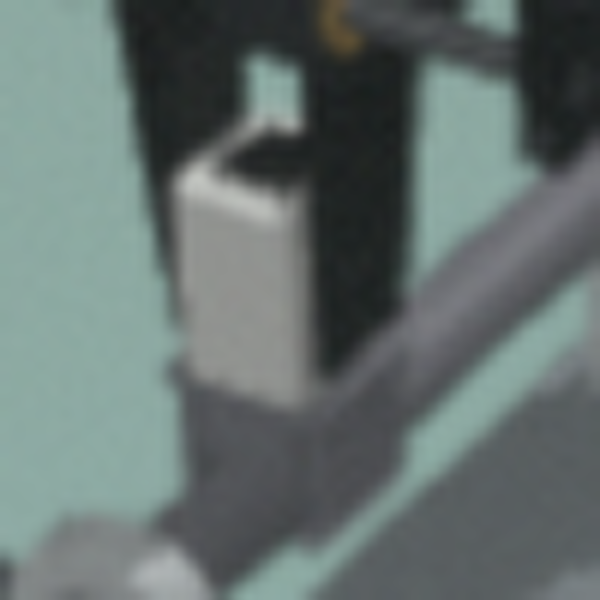

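The clip now wraps the pipe: the arms reach past its lower silhouette and the saddle is on top, and the stiffness matches the mounts alone. It is home. I'll relieve the push, then slide.

arm_command --targets '[{"jaw": 0, "xyz": [0, 0, 0.3], "rot": [0, 0, 0]}, {"jaw": 0, "xyz": [0, 0, 0.3], "rot": [0, 0, 0]}, {"jaw": 0, "xyz": [0, 0, 0.1], "rot": [0, 0, 0]}, {"jaw": 0, "xyz": [0, 0, 0], "rot": [0, 0, 0]}, {"jaw": 0, "xyz": [0, 0, 0], "rot": [0, 0, 0]}]'

```text
time: 10.17
position: [0.6088, -0.0255, 0.1363]
tool_rot: [3.139, 0.001, 1.586]
contact_force: [4.5, -1.2, 3.6]
finger_gap: 0.0258
finger_force: 30.0
```

arm_command --targets '[{"jaw": 0, "xyz": [0, 0.3, 0.1], "rot": [0, 0, 0]}, {"jaw": 0, "xyz": [0, 0.3, 0], "rot": [0, 0, 0]}, {"jaw": 0, "xyz": [0, 0.3, 0], "rot": [0, 0, 0]}, {"jaw": 0, "xyz": [0, 0, 0], "rot": [0, 0, 0]}]'

```text
time: 10.5
position: [0.6085, -0.016, 0.1368]
tool_rot: [3.14, 0.0, 1.587]
contact_force: [4.7, -1.1, 3.5]
finger_gap: 0.0259
finger_force: 30.0
```

arm_command --targets '[{"jaw": 0, "xyz": [0.08, 0.4, 0.1], "rot": [0, 0, 0]}, {"jaw": 0, "xyz": [0, 0.4, 0.1], "rot": [0, 0, 0]}, {"jaw": 0, "xyz": [0, 0.4, 0], "rot": [0, 0, 0]}, {"jaw": 0, "xyz": [0, 0.4, 0], "rot": [0, 0, 0]}, {"jaw": 0, "xyz": [0, 0.2, 0], "rot": [0, 0, 0]}]'

```text
time: 10.92
position: [0.6083, 0.0022, 0.1382]
tool_rot: [-3.141, -0.0, 1.587]
contact_force: [3.5, -3.0, 2.9]
finger_gap: 0.0259
finger_force: 30.0
```

arm_command --targets '[{"jaw": 0, "xyz": [0, 0.1, 0], "rot": [0, 0, 0]}, {"jaw": 0, "xyz": [0, 0.1, 0], "rot": [0, 0, 0]}]'

```text
time: 11.08
position: [0.6083, 0.0039, 0.1384]
tool_rot: [-3.141, 0.0, 1.587]
contact_force: [3.2, -3.5, 1.7]
finger_gap: 0.0259
finger_force: 30.0
```

arm_command --targets '[{"jaw": 0, "xyz": [0, 0.1, 0], "rot": [0, 0, 0]}, {"jaw": 0, "xyz": [0, 0, 0], "rot": [0, 0, 0]}]'

```text
time: 11.25
position: [0.6083, 0.0049, 0.1384]
tool_rot: [-3.141, -0.0, 1.586]
contact_force: [2.2, -1.3, 1.7]
finger_gap: 0.026
finger_force: 30.0
```

arm_command --targets '[{"jaw": 0, "xyz": [0.03, 0.1, 0], "rot": [0, 0, 0]}, {"jaw": 0, "xyz": [0, 0.1, 0], "rot": [0, 0, 0]}, {"jaw": 0, "xyz": [0, 0, 0], "rot": [0, 0, 0]}]'

```text
time: 11.5
position: [0.6085, 0.0068, 0.1384]
tool_rot: [-3.14, -0.0, 1.586]
contact_force: [2.4, -1.5, 2.1]
finger_gap: 0.0259
finger_force: 30.0
```

arm_command --targets '[{"jaw": 0, "xyz": [0, 0.1, 0], "rot": [0, 0, 0]}, {"jaw": 0, "xyz": [0, 0, 0], "rot": [0, 0, 0]}]'

```text
time: 11.67
position: [0.6084, 0.0078, 0.1384]
tool_rot: [-3.14, -0.0, 1.586]
contact_force: [1.9, -2.7, 2.4]
finger_gap: 0.0259
finger_force: 30.0
```

arm_command --targets '[{"jaw": 0, "xyz": [0, 0.05, 0], "rot": [0, 0, 0]}, {"jaw": 0, "xyz": [0, 0, 0], "rot": [0, 0, 0]}]'

```text
time: 11.83
position: [0.6085, 0.0082, 0.1384]
tool_rot: [-3.14, -0.0, 1.586]
contact_force: [0.4, -2.7, 1.9]
finger_gap: 0.0259
finger_force: 30.0
```

arm_command --targets '[{"jaw": 0, "xyz": [0, 0.05, 0], "rot": [0, 0, 0]}, {"jaw": 0, "xyz": [0, 0, 0], "rot": [0, 0, 0]}]'

```text
time: 12.0
position: [0.6085, 0.0087, 0.1384]
tool_rot: [-3.141, -0.0, 1.586]
contact_force: [-0.6, -2.5, 2.0]
finger_gap: 0.0255
finger_force: 30.0
```

arm_command --targets '[{"jaw": 0, "xyz": [0, 0.05, 0], "rot": [0, 0, 0]}, {"jaw": 0, "xyz": [0, 0, 0], "rot": [0, 0, 0]}]'

```text
time: 12.17
position: [0.6086, 0.0093, 0.1384]
tool_rot: [-3.141, -0.0, 1.587]
contact_force: [-0.1, -2.4, 1.5]
finger_gap: 0.0256
finger_force: 30.0
```

arm_command --targets '[{"jaw": 0, "xyz": [0, 0.05, 0], "rot": [0, 0, 0]}, {"jaw": 0, "xyz": [0, 0, 0], "rot": [0, 0, 0]}]'

```text
time: 12.33
position: [0.6086, 0.0093, 0.1385]
tool_rot: [-3.141, 0.001, 1.587]
contact_force: [-0.6, -4.8, 2.5]
finger_gap: 0.0256
finger_force: 30.0
```

The sensor stalls at y = 0.0093 with the force rising to about 5 N. That matches the predicted touch at 0.0096, so I'll release.

arm_command --targets '[{"jaw": 0, "xyz": [0, 0, 0.2], "rot": [0, 0, 0]}, {"jaw": 0, "xyz": [0, 0, 0], "rot": [0, 0, 0]}, {"jaw": 3, "xyz": [0, 0, 0], "rot": [0, 0, 0]}, {"jaw": 5, "xyz": [0, 0, 0], "rot": [0, 0, 0]}, {"jaw": 5, "xyz": [0, 0, 0], "rot": [0, 0, 0]}]'

```text
time: 12.75
position: [0.6088, 0.0106, 0.1404]
tool_rot: [-3.141, -0.002, 1.586]
contact_force: [-0.1, -0.8, -0.4]
finger_gap: 0.0381
finger_force: 0.0
```

arm_command --targets '[{"jaw": 5, "xyz": [0, 0, 0], "rot": [0, 0, 0]}, {"jaw": 5, "xyz": [0, 0, 1], "rot": [0, 0, 0]}, {"jaw": 5, "xyz": [0, 0, 2], "rot": [0, 0, 0]}, {"jaw": 5, "xyz": [0, 0, 3], "rot": [0, 0, 0]}, {"jaw": 5, "xyz": [0, 0, 3], "rot": [0, 0, 0]}]'

```text
time: 13.17
position: [0.6082, 0.01, 0.2313]
tool_rot: [-3.14, -0.001, 1.587]
contact_force: [-0.0, 0.2, -0.1]
finger_gap: 0.0499
finger_force: 0.0
```

arm_command --targets '[{"jaw": 5, "xyz": [-3.5, 0, 1], "rot": [0, 0, 0]}, {"jaw": 5, "xyz": [-3.5, 0, 0], "rot": [0, 0, 0]}, {"jaw": 5, "xyz": [-3.5, 0, 0], "rot": [0, 0, 0]}, {"jaw": 5, "xyz": [-3.5, 0, 0], "rot": [0, 0, 0]}, {"jaw": 5, "xyz": [-3.5, 0, 0], "rot": [0, 0, 0]}]'

```text
time: 13.58
position: [0.4325, 0.01, 0.2414]
tool_rot: [3.141, -0.0, 1.587]
contact_force: [0.2, 0.1, 0.8]
finger_gap: 0.0499
finger_force: 0.0
```

```bash
python3 - <<'E'
from h import *
a=capture('top');b=capture('side')
cv2.imwrite('pics/t6.png',a[:,:,::-1]);cv2.imwrite('pics/s6.png',b[:,:,::-1])
im=np.hstack([cv2.resize(a[155:215,280:340],None,fx=6.6,fy=6.6,interpolation=cv2.INTER_CUBIC),cv2.resize(b[175:235,250:310],None,fx=6.6,fy=6.6,interpolation=cv2.INTER_CUBIC)])
cv2.imwrite('pics/p6.png',im[:,:,::-1])
g=cv2.cvtColor(a,cv2.COLOR_RGB2GRAY);print(g[194,296:325],g[181,296:325],g[187,296:325])
E
```

```text
[103 104 103 103 103 103 104 103 106 105 106 113 109 102  84  55  56  55
  56  57  57  55  55  57  55  56  61  85 106] [ 80  80  79  80  82  81  78  95 110 106 105 104 101 137 172 138  50  38
  41  42  41  41  42  38  67 133 171 148  97] [ 75  76  74  76  74  75  72  91 112 109 109 110 105 134 169 167 167 170
 169 170 171 172 171 169 168 168 170 152 107]
```

View pics/p6.png

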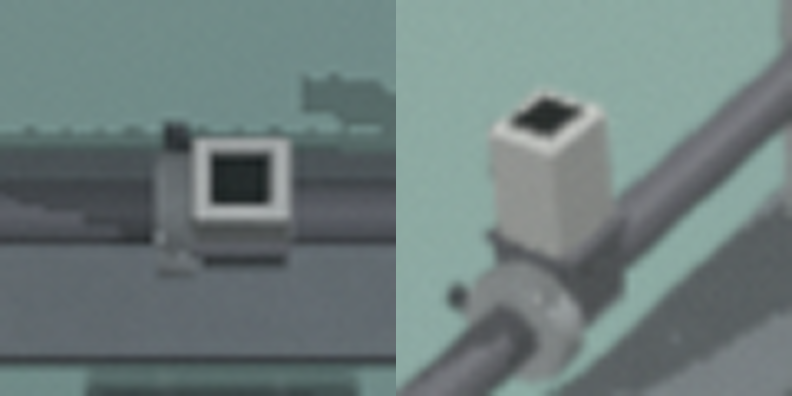

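The sensor sits upright and square on the pipe with its end against the collar, and the collar's left edge is still at top column 303. I'll check the numbers.

```bash
python3 - <<'E'
from h import *
a=cv2.imread('pics/t6.png',0);b=cv2.imread('pics/s6.png',0)
def dark(im,x,y,w,h):
    m=(im[y:y+h,x:x+w]<80).astype(np.uint8); n,l,st,c=cv2.connectedComponentsWithStats(m)
    k=1+st[1:,4].argmax(); return c[k]+[x,y],st[k,4]
A=dark(a,309,174,15,15);B=dark(b,264,186,18,12);print(A,B)
print(tri(A[0],B[0]))
print('pipe axis z .104 -> top expected',.104+.06625)
print('block y',onz('top',308.9,187,.17)[1],onz('top',323.4,187,.17)[1])
# pipe height now, side row 200 profile
print(b[200,283:306])
A0=dark(cv2.imread('pics/top0.png',0),382,268,14,14);B0=dark(cv2.imread('pics/side0.png',0),375,214,11,8);print(A0,B0,tri(A0[0],B0[0]))
E
```

```text
(array([315.88571429, 181.5       ]), np.int32(70)) (array([272.12, 192.16]), np.int32(25))
(array([0.6085224 , 0.00978341, 0.17416538]), np.float64(0.0012738870398571714))
pipe axis z .104 -> top expected 0.17025
block y 0.023764573663315133 -0.004784180784007852
[157 159 160 158 152 141 121 111 113 116 120 121 115 105  98  92  88  86
 105 137 155 159 159]
(array([388.87272727, 274.69090909]), np.int32(55)) (array([380., 219.]), np.int32(15)) (array([ 0.42982213, -0.14555646,  0.0747475 ]), np.float64(0.0009208911570494978))
```

```bash
python3 - <<'E'
from h import *
t=cv2.imread('pics/t6.png',0);s=cv2.imread('pics/s6.png',0);s0=cv2.imread('pics/side0.png',0)
for z in(.100,.104,.108):
  X=lambda y:np.array([onz('top',325,186.5,z)[0]-.0164*(y+.008),y,z])
  # silhouette edges: axis +-10mm perpendicular to side view and pipe
  o,_=ray('side',0,0)
  for y in(-.12,-.0734,.0916):
    p=X(y);v=(p-o)/np.linalg.norm(p-o);d=np.array([-.0164,1,0]);n=np.cross(v,d);n/=np.linalg.norm(n)
    print(z,y,px('side',p).round(1),px('side',p+.01*n).round(1),px('side',p-.01*n).round(1))
for y in(-.12,-.0734,.0916):
  p=[.611-.0164*y,y,.104];c=px('side',p).round().astype(int); print(c,s0[c[1]-12:c[1]+13,c[0]])
print(onz('top',325,186,.104)-onz('top',325,187,.104))
print('top pipe rows now',t[172:205,380], t[172:205,345])
E
```

```text
0.1 -0.12 [305.5 191.6] [302.7 188.4] [308.4 194.8]
0.1 -0.0734 [294.6 201.4] [291.7 198.1] [297.6 204.6]
0.1 0.0916 [250.1 241.3] [246.8 237.7] [253.4 245. ]
0.104 -0.12 [305.7 190.2] [302.9 187.1] [308.6 193.4]
0.104 -0.0734 [294.8 200. ] [291.9 196.7] [297.7 203.3]
0.104 0.0916 [250.1 239.9] [246.8 236.3] [253.5 243.6]
0.108 -0.12 [305.9 188.9] [303.1 185.7] [308.7 192.1]
0.108 -0.0734 [294.9 198.6] [292.  195.3] [297.9 201.9]
0.108 0.0916 [250.2 238.5] [246.9 234.9] [253.5 242.2]
[306 190] [163 164 164 164 165 159 146 126 116 117 124 127 118 109 100  93  90 105
 134 159 164 164 164 165 165]
[295 200] [164 165 164 164 165 155 130 116 114 120 124 123 117 107  99  93  91 103
 135 160 164 164 164 165 166]
[250 240] [165 166 166 165 161 147 126 116 117 120 123 122 117 110 104  97  92  87
 105 139 161 165 164 166 164]
[2.09613767e-03 3.36543824e-05 0.00000000e+00]
top pipe rows now [129 129 130 132 108  93  84  81  81  82  73  75  82  88  93  94  90  84
  77  70  78  82  81  82  79  81  84  79  93 104 105 103 105] [100 101 101 100 101  94  84  81  80  81  74  75  84  89  92  94  89  83
  77  64  94 103 104 102 103 103 102 104 105 104 106 104 104]
```

The relative travel confirms it is home: the lips touched at +12.5 mm, moved about 2 mm before the snap and about 10.5 mm through it. It then stayed rigid under an 11 N push. The roughly 5 mm height offset was already there at first contact, so it is measurement bias. The gap along y is 21 mm and the collar has not moved. I'll hand in.

```bash
python3 -c "
from cell import arm; print(arm.sign_off())"
```

```text
the job is handed in; nothing more can be done
None
```

I handed the job in: the smaller sensor is snapped on the pipe's long bare side, slid up to the collar (centres measured 21 mm apart) and let go. The collar showed no shift, though the cameras put the sensor about 4 mm higher than a fully home fit, which I took as measurement bias because the force and travel readings showed it seated.

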